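# Reset the robot practice course

### The job

Reset the practice course for the next team: lay all the game blocks flat in the plywood rack, one to a bay, stand the red can exactly midway between the two striped gate posts, and stand one orange pylon off each end of the rack (its two short sides), on the rack's lengthwise centre line with the pylon's base 50 mm clear of the end wall. When the whole course is set, press the green ready button on the timer fully down. Leave the rover, the bottle and the cup as they are.

Things in the scene. Friction and masses are not known exactly. Their poses are not given: they have to be found in the camera images.
- rack: Fixed open plywood rack, 147 mm (its x) by 235 mm (its y), 23 mm high, walls and floor 5 mm thick, divided 2 x 2 into four bays. Origin at the centre of the underside. Its short end walls are at y = +117.5 and -117.5 mm; its lengthwise centre line is its y axis.
- bay0 (a point): Centre of the floor of one rack bay, 5 mm above the table. Each bay is about 66 mm (rack x) by 110 mm (rack y) inside and its walls rise 18 mm above its floor; a block fits only with its length along rack y, one block to a bay.
- bay1 (a point): Centre of the floor of one rack bay, 5 mm above the table. Each bay is about 66 mm (rack x) by 110 mm (rack y) inside and its walls rise 18 mm above its floor; a block fits only with its length along rack y, one block to a bay.
- bay2 (a point): Centre of the floor of one rack bay, 5 mm above the table. Each bay is about 66 mm (rack x) by 110 mm (rack y) inside and its walls rise 18 mm above its floor; a block fits only with its length along rack y, one block to a bay.
- bay3 (a point): Centre of the floor of one rack bay, 5 mm above the table. Each bay is about 66 mm (rack x) by 110 mm (rack y) inside and its walls rise 18 mm above its floor; a block fits only with its length along rack y, one block to a bay.
- gate: Fixed gate of two separate posts with yellow and black stripes, each 24 mm in diameter and 120 mm high on a foot 60 mm in diameter, 220 mm apart between axes. Origin on the table midway between them; posts at x = +110 and -110 mm.
- timer: Fixed grey field timer, a box 100 x 90 mm and 40 mm high with a red-digit display on one side and the green ready button on top. Origin at the centre of the underside. It and the gate may be on either side of the rack.
- ready_top (a point): Centre of the top of the green push button (36 mm in diameter) on the timer. It is pressed straight down.
- ready (a joint): Travel of the ready button in m: 0 released, 0.006 fully down. Spring return, about 5 N when fully down.
- block0: Game block: hard plastic bar 89 x 38 x 38 mm, 45 g, dark square inset at each end, lying on the sheet. Origin at its centre, x along its 89 mm length. May be absent (None).
- block1: Game block: hard plastic bar 89 x 38 x 38 mm, 45 g, dark square inset at each end, lying on the sheet. Origin at its centre, x along its 89 mm length. May be absent (None).
- block2: Game block: hard plastic bar 89 x 38 x 38 mm, 45 g, dark square inset at each end, lying on the sheet. Origin at its centre, x along its 89 mm length. May be absent (None).
- block3: Game block: hard plastic bar 89 x 38 x 38 mm, 45 g, dark square inset at each end, lying on the sheet. Origin at its centre, x along its 89 mm length. May be absent (None).
- can: Red drinks can with a white band, 53 mm in diameter, 88 mm high, about 220 g, rigid, weighted in its bottom so that it slides rather than tips, standing. Origin at the centre of its underside, z up.
- pylon_a: Orange pylon: round post 30 mm in diameter on a black base disc 70 mm in diameter and 8 mm thick, 106 mm high overall, 150 g (most of it in the base), standing. Origin at the centre of the underside, z up. The two pylons are alike.
- pylon_b: Orange pylon: round post 30 mm in diameter on a black base disc 70 mm in diameter and 8 mm thick, 106 mm high overall, 150 g (most of it in the base), standing. Origin at the centre of the underside, z up. The two pylons are alike.
- rover: Bystander: a team's four-wheeled robot, 150 x 130 mm and about 72 mm high, parked at the left edge of the sheet. Origin on the table under its middle. Loose: leave it where it is.
- bottle: Bystander: a water bottle, 66 mm in diameter, 200 mm high, at the left edge of the sheet. Origin at its underside. Loose.
- cup: Bystander: a white cup, 84 mm across the rim, 120 mm high, at the right edge of the sheet. Origin at its underside. Loose.
Not all that is in view belongs to the job. What is shaped like the pylon_a but purple or turquoise is not meant.

How it is judged:
On the way:
1. with every block, the can and both pylons in place, the ready button is pressed fully down (((horizontal distance between block0 and bay0 below 0.022 m and z of block0 in the frame of bay0 below 0.025 m) or (horizontal distance between block0 and bay1 below 0.022 m and z of block0 in the frame of bay1 below 0.025 m) or (horizontal distance between block0 and bay2 below 0.022 m and z of block0 in the frame of bay2 below 0.025 m) or (horizontal distance between block0 and bay3 below 0.022 m and z of block0 in the frame of bay3 below 0.025 m)) and ((horizontal distance between block1 and bay0 below 0.022 m and z of block1 in the frame of bay0 below 0.025 m) or (horizontal distance between block1 and bay1 below 0.022 m and z of block1 in the frame of bay1 below 0.025 m) or (horizontal distance between block1 and bay2 below 0.022 m and z of block1 in the frame of bay2 below 0.025 m) or (horizontal distance between block1 and bay3 below 0.022 m and z of block1 in the frame of bay3 below 0.025 m)) and ((horizontal distance between block2 and bay0 below 0.022 m and z of block2 in the frame of bay0 below 0.025 m) or (horizontal distance between block2 and bay1 below 0.022 m and z of block2 in the frame of bay1 below 0.025 m) or (horizontal distance between block2 and bay2 below 0.022 m and z of block2 in the frame of bay2 below 0.025 m) or (horizontal distance between block2 and bay3 below 0.022 m and z of block2 in the frame of bay3 below 0.025 m)) and ((horizontal distance between block3 and bay0 below 0.022 m and z of block3 in the frame of bay0 below 0.025 m) or (horizontal distance between block3 and bay1 below 0.022 m and z of block3 in the frame of bay1 below 0.025 m) or (horizontal distance between block3 and bay2 below 0.022 m and z of block3 in the frame of bay2 below 0.025 m) or (horizontal distance between block3 and bay3 below 0.022 m and z of block3 in the frame of bay3 below 0.025 m)) and x of can in the frame of gate between -0.015 and 0.015 m and y of can in the frame of gate between -0.015 and 0.015 m and ((y of pylon_a in the frame of rack between 0.1875 and 0.2175 m and x of pylon_a in the frame of rack between -0.015 and 0.015 m and y of pylon_b in the frame of rack between -0.2175 and -0.1875 m and x of pylon_b in the frame of rack between -0.015 and 0.015 m) or (y of pylon_a in the frame of rack between -0.2175 and -0.1875 m and x of pylon_a in the frame of rack between -0.015 and 0.015 m and y of pylon_b in the frame of rack between 0.1875 and 0.2175 m and x of pylon_b in the frame of rack between -0.015 and 0.015 m)) and angle between each of can, pylon_a, pylon_b's own z axis and vertical below 0.08 rad and height (world z) of each of can, pylon_a, pylon_b below 0.006 m and value of joint ready above 0.0045 m), for 0.1 s.
At the end, for the whole second after the job is handed in: Each block lies flat in a bay of its own; the can is upright within 15 mm of the gate midpoint, along and across; a pylon is upright off each rack end, within 15 mm of the centre line, base 35 to 65 mm clear; all at rest, the button (pressed once all was set) up again (((horizontal distance between block0 and bay0 below 0.022 m and z of block0 in the frame of bay0 below 0.025 m) or (horizontal distance between block0 and bay1 below 0.022 m and z of block0 in the frame of bay1 below 0.025 m) or (horizontal distance between block0 and bay2 below 0.022 m and z of block0 in the frame of bay2 below 0.025 m) or (horizontal distance between block0 and bay3 below 0.022 m and z of block0 in the frame of bay3 below 0.025 m)) and ((horizontal distance between block1 and bay0 below 0.022 m and z of block1 in the frame of bay0 below 0.025 m) or (horizontal distance between block1 and bay1 below 0.022 m and z of block1 in the frame of bay1 below 0.025 m) or (horizontal distance between block1 and bay2 below 0.022 m and z of block1 in the frame of bay2 below 0.025 m) or (horizontal distance between block1 and bay3 below 0.022 m and z of block1 in the frame of bay3 below 0.025 m)) and ((horizontal distance between block2 and bay0 below 0.022 m and z of block2 in the frame of bay0 below 0.025 m) or (horizontal distance between block2 and bay1 below 0.022 m and z of block2 in the frame of bay1 below 0.025 m) or (horizontal distance between block2 and bay2 below 0.022 m and z of block2 in the frame of bay2 below 0.025 m) or (horizontal distance between block2 and bay3 below 0.022 m and z of block2 in the frame of bay3 below 0.025 m)) and ((horizontal distance between block3 and bay0 below 0.022 m and z of block3 in the frame of bay0 below 0.025 m) or (horizontal distance between block3 and bay1 below 0.022 m and z of block3 in the frame of bay1 below 0.025 m) or (horizontal distance between block3 and bay2 below 0.022 m and z of block3 in the frame of bay2 below 0.025 m) or (horizontal distance between block3 and bay3 below 0.022 m and z of block3 in the frame of bay3 below 0.025 m)) and x of can in the frame of gate between -0.015 and 0.015 m and y of can in the frame of gate between -0.015 and 0.015 m and ((y of pylon_a in the frame of rack between 0.1875 and 0.2175 m and x of pylon_a in the frame of rack between -0.015 and 0.015 m and y of pylon_b in the frame of rack between -0.2175 and -0.1875 m and x of pylon_b in the frame of rack between -0.015 and 0.015 m) or (y of pylon_a in the frame of rack between -0.2175 and -0.1875 m and x of pylon_a in the frame of rack between -0.015 and 0.015 m and y of pylon_b in the frame of rack between 0.1875 and 0.2175 m and x of pylon_b in the frame of rack between -0.015 and 0.015 m)) and angle between each of can, pylon_a, pylon_b's own z axis and vertical below 0.08 rad and height (world z) of each of can, pylon_a, pylon_b below 0.006 m and linear speed of each of block0, block1, block2, block3, can, pylon_a, pylon_b below 0.02 m/s and value of joint ready below 0.002 m); the robot touches nothing.
It fails at once if the rover is shoved more than 30 mm or tipped over (distance of rover from where it was at the start of the episode above 0.03 m or angle between rover's own z axis and vertical above 0.4 rad).
It fails at once if the bottle is shoved more than 30 mm or tipped over (distance of bottle from where it was at the start of the episode above 0.03 m or angle between bottle's own z axis and vertical above 0.4 rad).
It fails at once if the cup is shoved more than 30 mm or tipped over (distance of cup from where it was at the start of the episode above 0.03 m or angle between cup's own z axis and vertical above 0.4 rad).
Of block0, block1, block2, block3 only 2 to 4 are there at a start; the rules pass over those that are not, and their reading is None.
At some moment in a run one of can, pylon_a, pylon_b may be knocked a few centimetres aside while the robot is not near it.
It also fails if it takes over 210 s, if anything falls off the work surface, if the arm or the gripper's body presses on something with over 40 N, if the wrist force passes 120 N, or if a joint passes its speed limit or range.

### The arm

A 6-joint arm with a two-finger parallel gripper is mounted at the origin on the work surface. World frame = base frame: x ahead of the robot, y to its left, z up, the work surface at z = 0. Lengths are in m, angles in rad, forces in N, time in s.
With the tool pointing down it reaches from about 0.375 to 0.975 m from the base axis. Payload 3.8 kg.
Tool frame: the origin (TCP) lies at the very end of the fingers, on their centre line; the grasp point (between the pads) lies 19 mm behind it; z points along the fingers, y is the line along which they close (so a half turn about z gives the same grasp; the last joint's range is limited). The gripper opens to 85 mm and grips with 20 to 120 N. Pads are 22 mm wide; open, the fingers measure 114 mm over their backs; the gripper's body (76 mm by 85 mm) begins 54 mm behind the grasp point. The pads swing forward as they close: fully open they stand 13 mm farther back than shut.
Start: joints at [1.185, 0.264, 1.604, -0, 1.274, -0.037], TCP at [0.231, 0.634, 0.231] pointing down, gripper open.
Joint ranges: [-2.63, 2.63], [-0.94, 2.18], [0.31, 2.57], [-1.31, 4.45], [0, 2.66], [-2.55, 2.55]. Speed limits (rad/s): [2.57, 2.57, 3.14, 3.14, 3.14, 3.14].

### API

Orientations are given as a 3x3 rotation matrix whose columns are the frame's x, y, z axes.
In Python, from workcell import ctrl gives the robot as it stands. The module is installed in compiled form; this text tells all that it offers.
- The arm moves only by the tool send_rows, never from a script. Its arguments are lists of equal length, an entry for each row: "dp": the shift along the tool's x, y, z in cm, a list of three; "turn": the turn, a rotation vector about the tool's x, y, z in degrees, a list of three. In form: {"dp": [[dx, dy, dz], ...], "turn": [[ax, ay, az], ...]}. A call has 1 to 8 rows; each row is the pose to reach, as a shift and turn from the pose commanded when the call began, along the tool's axes at that moment; what a row does not reach only later rows make up. A row lasts 1/10 s, in which the tool goes at most 50 mm and 8.59 degrees, less where a joint would pass 70% of its speed; a pose out of reach is approached as far as the arm can. A call with a gripper value outside its range is refused whole. "claw" is the closure in counts, from 0 (fully open) to 255 (shut), set as the call begins (left out, the last holds). The fingers move at their own pace and stop on an object; the grip force is fixed at half the most. Time passes only in rows, so rows that repeat a pose let the fingers close. It gives the time, the measured TCP pose, the force, the opening and the grip force at its end, in the units of the state.
- ctrl.state(): the state, without advancing time (a new reading comes with each control period).
- ctrl.read_camera(name): name is "side" or "top"; returns a dict with "pixels" (480x640x3 uint8, red, green, blue), "depth" (480x640 float32, m along the optical axis (not along the pixel's ray), 0 where there is no reading), "mtx" (3x3 intrinsics, pixels), "k1" (the pictures are not rectified: a ray, as slopes to the right and down, at radius r is drawn at 1 + k1 r^2 times it, then the intrinsics apply), "rvec" (rotation vector, rad) and "tvec" (3), from world to camera coordinates, as OpenCV has them. Camera axes: x right, y down, z forward; pixel columns grow to the right and rows downward; lengths in m; the calibration is good to about 2 mm. A picture is of the moment at which its call begins.
- ctrl.hand_in(): hands the job in; it is judged then, once.
Trained networks look in a picture, given as the dict that the camera call returned (one of the last four; its "shot" number tells which), for a name from the list of things; names that differ only in an ending like _2 or _b are one class to them, and where a whole thing is asked for, a point or a joint stands for the part that bears it (a point fixed in the world has none). Each returns a list of dicts, best first, with "p" (0 to 1); they miss things now and then, are a little off and sometimes report something else, mostly with a low value. They report only what shows in the picture. A call takes as long as a camera call. They do not tell look-alikes from the thing itself.
- ctrl.spot_in(picture, target): "bbox" ([left, top, right, bottom] as shares, 0 to 1, of the picture: columns of its width, rows of its height, round what is visible of it).
- ctrl.tip_of(picture, target): "location" ([column, row] as shares, 0 to 1, of the picture: columns of its width, rows of its height: a listed point, or the origin of a listed thing).
The state is a dict: "time_s": time; "joint_pos": joint angles; "dq": joint speeds; "joint_torque": joint torques, N m; "tool_pos": TCP position; "eef_rot": TCP orientation; "wrist_force": force on the tool from outside, world axes, zero at the start; "torque": the same for the moment, N m; "opening": finger opening in m; "grip_force": force on a finger pad.
Only numpy, scipy, OpenCV 4.12 (cv2) and the standard library are available. Lean on these libraries where they do the work, as an engineer would, in place of code of your own. Each camera call takes 0.05 s, during which the arm holds its last target. There are 200 camera calls.

## Working session

There is one attempt and no reset: what is moved stays moved. The work goes in short steps, Python scripts to look and compute and a tool call to move; the robot and the scene stay as the last step left them, time stands still between calls to the robot, and variables do not carry over. Pictures are saved under pics/ and viewed, at most 14 in all, crops included, and the job is handed in when it is done.

Besides the shell and the picture viewer there is one more tool, called after ">>>" by a JSON object that holds its "api" and its "payload". send_rows: Moves the arm, as the interface text tells. Its arguments: {"type":"object","properties":{"dp":{"type":"array","items":{"type":"array","items":{"type":"number"}}},"turn":{"type":"array","items":{"type":"array","items":{"type":"number"}}},"claw":{"type":"number"}},"required":["dp","turn"]}

```bash
mkdir -p pics; cat > h.py <<'E'
import numpy as np, cv2
from workcell import ctrl
def cam(n):
    return ctrl.read_camera(n)
def save(p,f,crop=None,s=1):
    im=p["pixels"][:,:,::-1]
    if crop: im=im[crop[1]:crop[3],crop[0]:crop[2]]
    if s!=1: im=cv2.resize(im,None,fx=s,fy=s,interpolation=cv2.INTER_CUBIC)
    cv2.imwrite(f,im)
def ray(p,u,v):
    K=np.array(p["mtx"]);k=p["k1"]
    d=cv2.undistortPoints(np.array([[[u,v]]],float),K,np.array([k,0,0,0.]))[0,0]
    R=cv2.Rodrigues(np.array(p["rvec"],float))[0];t=np.array(p["tvec"],float).ravel()
    return -R.T@t, R.T@np.array([d[0],d[1],1.])
def onz(p,u,v,z):
    c,d=ray(p,u,v); return c+d*(z-c[2])/d[2]
def cloud(p):
    v,u=np.mgrid[0:480,0:640]
    K=np.array(p["mtx"])
    d=cv2.undistortPoints(np.stack([u,v],-1).reshape(-1,1,2).astype(float),K,np.array([p["k1"],0,0,0.])).reshape(480,640,2)
    z=p["depth"];X=np.dstack([d[...,0]*z,d[...,1]*z,z])
    R=cv2.Rodrigues(np.array(p["rvec"],float))[0];t=np.array(p["tvec"],float).ravel()
    W=(X-t)@R; W[z==0]=np.nan
    return W
E
python3 - <<'E'
from h import *
for n in("top","side"):
    p=cam(n);save(p,f"pics/{n}0.png");c,d=ray(p,320,240);print(n,c,d)
    for t in("rack","gate","timer","ready_top","block0","can","pylon_a","bay0","rover","bottle","cup"):
        for r in ctrl.tip_of(p,t):
            if r["p"]>.2:
                u,v=r["location"][0]*640,r["location"][1]*480
                z={"block0":.019,"ready_top":.045,"bay0":.005}.get(t,0)
                print(t,round(r["p"],2),int(u),int(v),onz(p,u,v,z).round(3))
E
```

```text
top [ 2.88595048e-01 -1.39541812e-03  1.47322007e+00] [ 0.11642794 -0.0074696  -0.99328808]
rack 0.69 306 191 [0.595 0.026 0.   ]
gate 0.62 326 173 [ 0.645 -0.028  0.   ]
gate 0.53 459 245 [ 0.448 -0.39   0.   ]
timer 0.56 459 244 [ 0.452 -0.389  0.   ]
ready_top 0.65 466 247 [ 0.439 -0.396  0.045]
block0 0.94 296 250 [0.43  0.05  0.019]
block0 0.82 370 249 [ 0.434 -0.145  0.019]
block0 0.79 334 247 [ 0.44  -0.05   0.019]
block0 0.58 258 243 [0.449 0.151 0.019]
block0 0.53 292 202 [0.559 0.061 0.019]
can 0.61 465 198 [ 0.578 -0.411  0.   ]
can 0.51 460 246 [ 0.445 -0.392  0.   ]
can 0.38 465 243 [ 0.453 -0.407  0.   ]
pylon_a 0.98 179 311 [0.268 0.36  0.   ]
pylon_a 0.95 220 305 [0.284 0.251 0.   ]
pylon_a 0.82 269 291 [0.322 0.122 0.   ]
pylon_a 0.76 222 262 [0.399 0.248 0.   ]
bay0 0.82 332 198 [ 0.575 -0.045  0.005]
bay0 0.78 326 174 [ 0.641 -0.03   0.005]
bay0 0.67 289 172 [0.644 0.072 0.005]
bay0 0.64 289 202 [0.562 0.071 0.005]
rover 0.72 126 195 [0.58  0.519 0.   ]
rover 0.67 105 254 [0.418 0.569 0.   ]
rover 0.57 310 187 [0.605 0.015 0.   ]
bottle 0.7 128 196 [0.579 0.514 0. 
[... 393 characters left out ...]
[ 0.422 -0.135  0.019]
block0 0.7 297 230 [0.425 0.048 0.019]
can 0.95 372 341 [ 0.585 -0.403  0.   ]
can 0.22 305 211 [0.457 0.177 0.   ]
pylon_a 0.96 249 199 [0.274 0.257 0.   ]
pylon_a 0.89 288 304 [ 0.382 -0.256  0.   ]
pylon_a 0.83 283 199 [0.39  0.252 0.   ]
pylon_a 0.6 250 182 [0.276 0.367 0.   ]
pylon_a 0.55 263 218 [0.32  0.144 0.   ]
bay0 0.95 347 247 [ 0.571 -0.028  0.005]
bay0 0.86 364 224 [0.637 0.081 0.005]
bay0 0.78 343 225 [0.571 0.083 0.005]
bay0 0.65 374 244 [ 0.651 -0.021  0.005]
rover 0.68 288 148 [0.418 0.596 0.   ]
rover 0.66 315 324 [ 0.45  -0.332  0.   ]
bottle 0.66 335 157 [0.592 0.519 0.   ]
cup 0.6 359 390 [ 0.534 -0.549  0.   ]
cup 0.23 358 233 [0.612 0.043 0.   ]
```

View pics/top0.png

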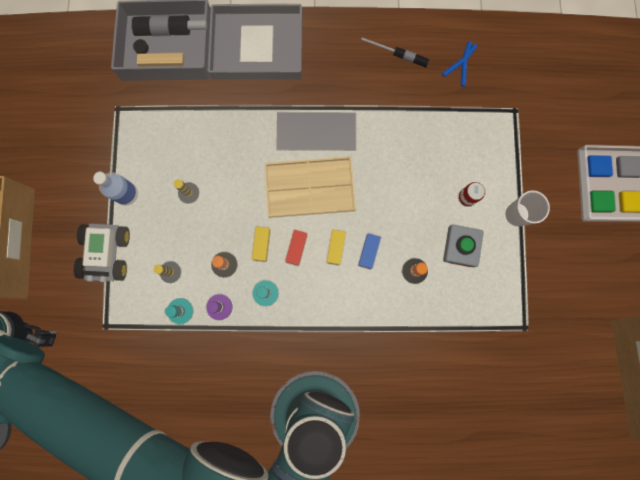

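View pics/side0.png

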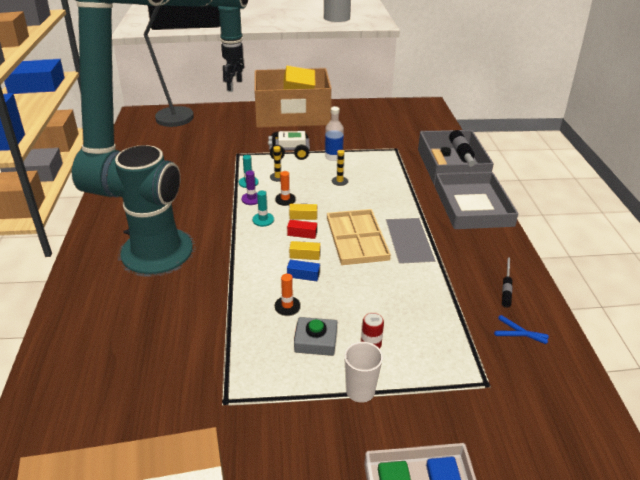

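Top view: blocks are at (261,243) yellow, (296,247) red, (336,247) yellow and (370,251) blue. The orange pylons are at (223,264) and (416,270). The look-alikes are turquoise (179,311) and (265,292) and purple (219,306), none of which I want. The red can is at (472,194), gate posts at (186,190) and (168,271), timer at (464,245), rack at (310,187). Next I measure with depth and take one crop to check the choice.

```bash
cat >> h.py <<'E'
def near(W,xy,r,z0,z1):
    m=(np.hypot(W[...,0]-xy[0],W[...,1]-xy[1])<r)&(W[...,2]>z0)&(W[...,2]<z1)
    return m
def rect(P):
    (c,s,a)=cv2.minAreaRect((P[:,:2]*1000).astype(np.float32))
    if s[0]<s[1]: s=(s[1],s[0]);a+=90
    return np.round(c,1),np.round(s,1),round((a+90)%180-90,1)
def circ(P):
    (c,r)=cv2.minEnclosingCircle((P[:,:2]*1000).astype(np.float32));return np.round(c,1),round(r,1)
E
python3 - <<'E'
from h import *
T=cam("top");S=cam("side");WT=cloud(T);WS=cloud(S)
save(T,"pics/crop0.png",(150,170,500,330),2.2)
B=[(.449,.151),(.43,.05),(.44,-.05),(.434,-.145)]
for W,n in((WT,"top"),(WS,"side")):
    print(n,"table z",np.nanmedian(W[near(W,(.5,.25),.03,-.05,.05)][:,2]))
    for b in B:
        P=W[near(W,b,.058,.033,.045)];print("block",len(P),rect(P) if len(P)>5 else 0,np.median(P[:,2]))
    P=W[near(W,(.605,.017),.16,.014,.03)];print("rack",len(P),rect(P))
    for nm,c,r,z0,z1 in(("pylA",(.38,.245),.05,.085,.12),("pylB",(.38,-.255),.05,.085,.12),("g1",(.58,.35),.08,.1,.13),("g2",(.38,.39),.06,.1,.13),("can",(.585,-.405),.06,.07,.1),("btn",(.45,-.385),.04,.041,.07)):
        P=W[near(W,c,r,z0,z1)]
        if len(P)>3: print(nm,len(P),circ(P),np.median(P,0).round(4),P[:,2].max().round(3))
        else: print(nm,len(P))
    P=W[near(W,(.445,-.39),.08,.03,.043)];print("timer",rect(P))
E
```

```text
top table z 5.0100796487164924e-05
block 435 (array([446.6, 143.5]), array([88.5, 37.9]), -5.6) 0.03731589710161984
block 446 (array([437.9,  49.8]), array([88.3, 37.8]), -14.8) 0.03735483647123709
block 440 (array([438.8, -54.4]), array([88.3, 37.7]), -9.3) 0.037364904805954835
block 447 (array([ 428.9, -142.7]), array([89.4, 38.3]), -15.8) 0.037342261309709565
rack 913 (array([565.5,  12.3]), array([235.9, 226.2]), -85.1)
pylA 125 (array([395.5, 243.1]), 15.2) [0.395  0.2415 0.1045] 0.114
pylB 126 (array([ 381.4, -263.5]), 15.2) [ 0.3803 -0.2626  0.1046] 0.112
g1 91 (array([588.8, 345.7]), 12.7) [0.5871 0.3449 0.1172] 0.126
g2 94 (array([373.9, 388.9]), 12.4) [0.373  0.3877 0.1181] 0.127
can 342 (array([ 580.4, -411. ]), 26.9) [ 0.5787 -0.4087  0.0868] 0.095
btn 414 (array([ 450.1, -385.2]), 39.7) [ 0.4457 -0.3866  0.0511] 0.07
timer (array([ 444.2, -392.4]), array([101.8,  90.8]), -10.6)
side table z 0.0028101310114624248
block 215 (array([448.6, 141.9]), array([86.4, 45.3]), -4.5) 0.03943399972973551
block 247 (array([438.3,  48.5]), array([89.7, 47.3]), -13.8) 0.03931855053497613
block 286 (array([440. , -55.4]), array([88.4, 48.9]), -7.8) 0.0393782974444838
block 325 (array([ 430.3, -141. ]), array([89.3, 48.6]), -13.4) 0.03949930670252657
rack 939 (array([562.5,  17.5]), array([254.8, 231.2]), -86.0)
pylA 84 (array([396.6, 239.1]), 20.7) [0.3949 0.2347 0.1027] 0.116
pylB 143 (array([ 378.1, -265.6]), 17.9) [ 0.3801 -0.2727  0.1042] 0.116
g1 58 (array([592.1, 342.9]), 14.3) [0.589  0.3404 0.1158] 0.128
g2 61 (array([370.2, 387.1]), 20.4) [0.3739 0.3814 0.1177] 0.128
can 359 (array([ 578.6, -415.1]), 26.8) [ 0.5767 -0.4212  0.0879] 0.096
btn 443 (array([ 450. , -385.1]), 39.9) [ 0.4458 -0.3994  0.0522] 0.069
timer (array([ 443.7, -393. ]), array([102. ,  98.1]), -13.3)
```

View pics/crop0.png

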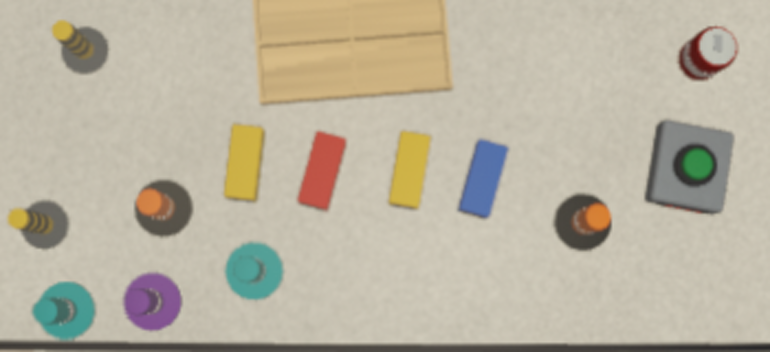

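The crop shows the two orange pylons at full-image (223,264) and (416,270). The purple and turquoise ones are clearly different, so the choice holds. Next come the rack refinement and the tool yaw.

```bash
cat > plan.py <<'E'
from h import *
def go(*wps,base=None):
    """wps: (x,y,z mm, yaw deg of closing axis or None) -> dp cm / turn deg from the current commanded (measured) pose"""
    s=ctrl.state();p=np.array(s["tool_pos"]);R=np.array(s["eef_rot"])
    if base is not None: p=np.array(base[:3])/1000
    cur=np.degrees(np.arctan2(R[1,1],R[0,1]))
    print("tcp",(p*1000).round(1),"closeyaw",cur.round(1),"tilt",R[:,2].round(3),"j1,j6",round(s["joint_pos"][0],2),round(s["joint_pos"][5],2),"t",round(s["time_s"],1))
    for w in wps:
        d=R.T@(np.array(w[:3])/1000-p)*100
        t=0
        if w[3] is not None:
            t=-((w[3]-cur+90)%180-90)
        print(w,"dp",d.round(2),"turn z",round(t,1),"norm",np.linalg.norm(d).round(1))
E
python3 - <<'E'
from plan import *
T=cam("top");W=cloud(T)
m=near(W,(.605,.017),.16,.016,.03)&(W[...,0]>.5);P=W[m];r=rect(P);print("rack",len(P),r)
# clip outliers robustly
for W_,n in((W,"t"),):
    a=np.radians(r[2]);e=np.array([np.cos(a),np.sin(a)]);f=np.array([-e[1],e[0]])
    q=P[:,:2]*1000;l=q@e;w=q@f
    print(np.percentile(l,[0,1,50,99,100]),np.percentile(w,[0,1,50,99,100]))
P=W[near(W,(.444,-.392),.018,.03,.08)];print("btn",np.percentile(P[:,2],[2,20,50,80,98]))
im=T["pixels"].astype(int);g=(im[...,1]>im[...,0]+30)&(im[...,1]>im[...,2]+30)&near(W,(.444,-.392),.06,.03,.08);P=W[g];print("green",circ(P),np.median(P,0))
s=ctrl.state();print(np.round(s["eef_rot"],3),s["opening"],s["joint_pos"])
go((396,242.5,160,None),(396,242.5,55,None))
E
```

```text
rack 808 (array([603.7,  15.9]), array([235.5, 149.7]), -85.3)
[-84.09582542 -83.40350856  33.66598745 150.70520056 151.40920787] [528.102283   528.70420225 602.41186791 676.80951651 677.83726091]
btn [0.04816916 0.05790353 0.06074302 0.06336582 0.06613965]
green (array([ 445.8, -393.1]), 19.4) [ 0.44541753 -0.39255899  0.06092547]
[[-0.94   0.342  0.   ]
 [ 0.342  0.94   0.   ]
 [-0.     0.    -1.   ]] 0.08519302892064604 [ 1.18511377e+00  2.63869217e-01  1.60399275e+00 -6.85954197e-06
  1.27369373e+00 -3.68916686e-02]
tcp [230.7 634.4 231.3] closeyaw 70.0 tilt [ 0.  0. -1.] j1,j6 1.19 -0.04 t 1.4
(396, 242.5, 160, None) dp [-28.93 -31.18   7.13] turn z 0 norm 43.1
(396, 242.5, 55, None) dp [-28.93 -31.18  17.63] turn z 0 norm 46.0
```

>>> {"api": "send_rows", "payload": {"dp": [[-28.9,-31.2,7],[-28.9,-31.2,7],[-28.9,-31.2,7],[-28.9,-31.2,7],[-28.9,-31.2,7],[-28.9,-31.2,7],[-28.9,-31.2,7],[-28.9,-31.2,7]], "turn": [[0,0,0],[0,0,0],[0,0,0],[0,0,0],[0,0,0],[0,0,0],[0,0,0],[0,0,0]]}}

```text
time_s: 2.15
tool_pos: [0.3843, 0.2689, 0.1664]
eef_rot: [[-0.94, 0.341, 0.001], [0.341, 0.94, 0.001], [-0.001, 0.001, -1.0]]
wrist_force: [0.6, -0.0, -0.1]
opening: 0.0855
grip_force: 0.0
```

```bash
python3 -c "
from plan import *
go((396,242.5,160,None),(396,242.5,55,None))"
```

```text
tcp [384.3 268.9 166.4] closeyaw 70.0 tilt [ 0.001  0.001 -1.   ] j1,j6 0.56 -0.67 t 2.1
(396, 242.5, 160, None) dp [-2.   -2.08  0.64] turn z 0 norm 3.0
(396, 242.5, 55, None) dp [-1.99 -2.09 11.14] turn z 0 norm 11.5
```

>>> {"api": "send_rows", "payload": {"dp": [[-2,-2.1,0.6],[-2,-2.1,3.6],[-2,-2.1,11.1],[-2,-2.1,11.1],[-2,-2.1,11.1],[-2,-2.1,11.1]], "turn": [[0,0,0],[0,0,0],[0,0,0],[0,0,0],[0,0,0],[0,0,0]]}}

```text
time_s: 2.75
tool_pos: [0.3955, 0.244, 0.0556]
eef_rot: [[-0.94, 0.342, -0.0], [0.342, 0.94, -0.0], [0.0, -0.0, -1.0]]
wrist_force: [-0.1, 0.2, -0.3]
opening: 0.0856
grip_force: 0.0
```

>>> {"api": "send_rows", "payload": {"claw": 255, "dp": [[0,0,0],[0,0,0],[0,0,0],[0,0,0],[0,0,0],[0,0,0],[0,0,0],[0,0,0]], "turn": [[0,0,0],[0,0,0],[0,0,0],[0,0,0],[0,0,0],[0,0,0],[0,0,0],[0,0,0]]}}

```text
time_s: 3.55
tool_pos: [0.3962, 0.2443, 0.0564]
eef_rot: [[-0.94, 0.342, 0.001], [0.342, 0.94, 0.001], [-0.001, 0.001, -1.0]]
wrist_force: [-0.8, -1.4, 5.8]
opening: 0.0287
grip_force: 58.6
```

```bash
python3 -c "
from plan import *
go((396,242.5,95,None),(587,217.7,95,None),(587,217.7,56,None))"
```

```text
tcp [396.2 244.3  56.4] closeyaw 70.0 tilt [ 0.001  0.001 -1.   ] j1,j6 0.5 -0.72 t 3.5
(396, 242.5, 95, None) dp [-0.05 -0.17 -3.86] turn z 0 norm 3.9
(587, 217.7, 95, None) dp [-18.85   4.02  -3.84] turn z 0 norm 19.7
(587, 217.7, 56, None) dp [-18.85   4.02   0.06] turn z 0 norm 19.3
```

>>> {"api": "send_rows", "payload": {"dp": [[0,0,-3.8],[-3,0.6,-3.8],[-18.8,4,-3.8],[-18.8,4,-3.8],[-18.8,4,-3.8],[-18.8,4,-3.8],[-18.8,4,-3.8],[-18.8,4,-3.8]], "turn": [[0,0,0],[0,0,0],[0,0,0],[0,0,0],[0,0,0],[0,0,0],[0,0,0],[0,0,0]]}}

```text
time_s: 4.35
tool_pos: [0.5841, 0.2171, 0.0922]
eef_rot: [[-0.94, 0.342, -0.003], [0.342, 0.94, -0.001], [0.003, -0.002, -1.0]]
wrist_force: [-0.5, -0.1, -2.3]
opening: 0.0291
grip_force: 59.7
```

```bash
python3 -c "
from plan import *
print(ctrl.state()['wrist_force'],ctrl.state()['opening'])
go((587,217.7,56,None))"
```

```text
[-0.49448962 -0.08625293 -2.28929319] 0.029085449394498118
tcp [584.1 217.1  92.2] closeyaw 70.0 tilt [-0.003 -0.001 -1.   ] j1,j6 0.32 -0.91 t 4.3
(587, 217.7, 56, None) dp [-0.27  0.16  3.62] turn z 0 norm 3.6
```

>>> {"api": "send_rows", "payload": {"dp": [[0,0,0],[0,0,2.5],[0,0,3.8],[0,0,3.8],[0,0,3.8]], "turn": [[0,0,0],[0,0,0],[0,0,0],[0,0,0],[0,0,0]]}}

```text
time_s: 4.85
tool_pos: [0.5844, 0.2175, 0.0551]
eef_rot: [[-0.94, 0.341, -0.001], [0.341, 0.94, -0.0], [0.001, -0.001, -1.0]]
wrist_force: [-0.2, 0.3, -1.5]
opening: 0.0289
grip_force: 59.5
```

>>> {"api": "send_rows", "payload": {"claw": 0, "dp": [[0,0,0],[0,0,0],[0,0,0],[0,0,0],[0,0,-3],[0,0,-10],[0,0,-10],[0,0,-10]], "turn": [[0,0,0],[0,0,0],[0,0,0],[0,0,0],[0,0,0],[0,0,0],[0,0,0],[0,0,0]]}}

```text
time_s: 5.65
tool_pos: [0.5892, 0.2184, 0.1608]
eef_rot: [[-0.94, 0.342, 0.009], [0.342, 0.94, 0.003], [-0.007, 0.006, -1.0]]
wrist_force: [-0.7, 0.1, 0.2]
opening: 0.0855
grip_force: 0.0
```

```bash
python3 -c "
from plan import *
go((446.6,143,120,84.4),(446.6,143,18,84.4))"
```

```text
tcp [589.2 218.4 160.8] closeyaw 70.0 tilt [ 0.009  0.003 -1.   ] j1,j6 0.32 -0.91 t 5.7
(446.6, 143, 120, 84.4) dp [ 10.85 -11.99   3.93] turn z -14.4 norm 16.6
(446.6, 143, 18, 84.4) dp [ 10.93 -12.05  14.13] turn z -14.4 norm 21.5
```

>>> {"api": "send_rows", "payload": {"claw": 60, "dp": [[10.8,-12,4],[10.8,-12,4],[10.8,-12,4],[10.8,-12,4],[10.8,-12,7],[10.8,-12,10],[10.8,-12,10],[10.8,-12,10]], "turn": [[0,0,-4],[0,0,-8],[0,0,-14.4],[0,0,-14.4],[0,0,-14.4],[0,0,-14.4],[0,0,-14.4],[0,0,-14.4]]}}

```text
time_s: 6.45
tool_pos: [0.442, 0.1411, 0.0544]
eef_rot: [[-0.995, 0.097, -0.003], [0.097, 0.995, -0.001], [0.003, -0.001, -1.0]]
wrist_force: [0.4, -0.2, 0.1]
opening: 0.0652
grip_force: 0.0
```

```bash
python3 -c "
from plan import *
print(ctrl.state()['opening'])
go((446.6,143,18,84.4))"
```

```text
0.06518411247350565
tcp [442.  141.1  54.4] closeyaw 84.4 tilt [-0.003 -0.001 -1.   ] j1,j6 0.26 -1.22 t 6.5
(446.6, 143, 18, 84.4) dp [-0.45  0.23  3.64] turn z 0.0 norm 3.7
```

>>> {"api": "send_rows", "payload": {"dp": [[-0.4,0.2,0.5],[-0.4,0.2,2.5],[-0.4,0.2,3.6],[-0.4,0.2,3.6],[-0.4,0.2,3.6]], "turn": [[0,0,0],[0,0,0],[0,0,0],[0,0,0],[0,0,0]]}}

```text
time_s: 6.95
tool_pos: [0.4477, 0.1432, 0.0196]
eef_rot: [[-0.995, 0.097, 0.0], [0.097, 0.995, -0.0], [-0.0, -0.0, -1.0]]
wrist_force: [0.2, 0.3, 0.8]
opening: 0.0652
grip_force: 0.0
```

>>> {"api": "send_rows", "payload": {"claw": 255, "dp": [[0,0,0],[0,0,0],[0,0,0],[0,0,0],[0,0,-4],[0,0,-7],[0,0,-7],[0,0,-7]], "turn": [[0,0,0],[0,0,0],[0,0,0],[0,0,0],[0,0,0],[0,0,0],[0,0,0],[0,0,0]]}}

```text
time_s: 7.75
tool_pos: [0.4478, 0.1432, 0.0898]
eef_rot: [[-0.995, 0.097, 0.002], [0.097, 0.995, 0.0], [-0.001, 0.001, -1.0]]
wrist_force: [-0.4, -0.7, -1.6]
opening: 0.0363
grip_force: 61.2
```

```bash
python3 -c "
from plan import *
go((634.4,76.1,88,4.7),(634.4,76.1,25,4.7))"
```

```text
tcp [447.8 143.2  89.8] closeyaw 84.4 tilt [ 0.002  0.    -1.   ] j1,j6 0.26 -1.22 t 7.8
(634.4, 76.1, 88, 4.7) dp [-19.22  -4.86   0.21] turn z 79.7 norm 19.8
(634.4, 76.1, 25, 4.7) dp [-19.21  -4.86   6.51] turn z 79.7 norm 20.9
```

>>> {"api": "send_rows", "payload": {"dp": [[-19.2,-4.9,0],[-19.2,-4.9,0],[-19.2,-4.9,0],[-19.2,-4.9,0],[-19.2,-4.9,0],[-19.2,-4.9,0],[-19.2,-4.9,0],[-19.2,-4.9,0]], "turn": [[0,0,79.7],[0,0,79.7],[0,0,79.7],[0,0,79.7],[0,0,79.7],[0,0,79.7],[0,0,79.7],[0,0,79.7]]}}

```text
time_s: 8.55
tool_pos: [0.6318, 0.0753, 0.0861]
eef_rot: [[-0.264, 0.965, -0.005], [0.965, 0.264, -0.0], [0.001, -0.005, -1.0]]
wrist_force: [0.2, -0.9, -0.4]
opening: 0.0366
grip_force: 61.1
```

```bash
python3 -c "
from plan import *
go((634.4,76.1,35,4.7),(634.4,76.1,25,4.7))"
```

```text
tcp [631.8  75.3  86.1] closeyaw 15.3 tilt [-0.005 -0.    -1.   ] j1,j6 0.08 -0.19 t 8.6
(634.4, 76.1, 35, 4.7) dp [0.01 0.3  5.11] turn z 10.6 norm 5.1
(634.4, 76.1, 25, 4.7) dp [0.01 0.3  6.11] turn z 10.6 norm 6.1
```

>>> {"api": "send_rows", "payload": {"dp": [[0,0.2,0],[0,0.2,1],[0,0.2,4],[0,0.2,5.5],[0,0.2,6.2],[0,0.2,6.2],[0,0.2,6.2]], "turn": [[0,0,8],[0,0,10.6],[0,0,10.6],[0,0,10.6],[0,0,10.6],[0,0,10.6],[0,0,10.6]]}}

```text
time_s: 9.25
tool_pos: [0.635, 0.0761, 0.0264]
eef_rot: [[-0.088, 0.996, -0.002], [0.996, 0.088, -0.0], [0.0, -0.002, -1.0]]
wrist_force: [0.1, -0.1, 0.4]
opening: 0.0364
grip_force: 61.1
```

```bash
python3 -c "
from plan import *
go((634.4,76.1,25,4.7))"
```

```text
tcp [635.   76.1  26.4] closeyaw 5.1 tilt [-0.002 -0.    -1.   ] j1,j6 0.08 -0.01 t 9.2
(634.4, 76.1, 25, 4.7) dp [ 0.   -0.06  0.14] turn z 0.4 norm 0.2
```

>>> {"api": "send_rows", "payload": {"claw": 85, "dp": [[0,0,0],[0,0,0],[0,0,0],[0,0,-4],[0,0,-6],[-0.9,-19.8,-7],[-0.9,-19.8,-7],[-0.9,-19.8,-7]], "turn": [[0,0,0],[0,0,0],[0,0,0],[0,0,0],[0,0,0],[0,0,-70.1],[0,0,-70.1],[0,0,-70.1]]}}

```text
time_s: 10.05
tool_pos: [0.4859, 0.056, 0.0951]
eef_rot: [[-0.518, 0.855, 0.001], [0.855, 0.518, -0.0], [-0.0, 0.0, -1.0]]
wrist_force: [0.7, 0.3, 0.2]
opening: 0.0571
grip_force: 0.0
```

```bash
python3 -c "
from plan import *
print(ctrl.state()['opening'])
go((437.9,49.6,90,75.2))"
```

```text
0.05706101368437344
tcp [485.9  56.   95.1] closeyaw 31.2 tilt [ 0.001 -0.    -1.   ] j1,j6 0.06 -0.48 t 10.1
(437.9, 49.6, 90, 75.2) dp [ 1.94 -4.44  0.51] turn z -44.0 norm 4.9
```

>>> {"api": "send_rows", "payload": {"dp": [[1.9,-4.4,0],[1.9,-4.4,1],[1.9,-4.4,2],[1.9,-4.4,3.5],[1.9,-4.4,3.5],[1.9,-4.4,3.5],[1.9,-4.4,3.5]], "turn": [[0,0,-44],[0,0,-44],[0,0,-44],[0,0,-44],[0,0,-44],[0,0,-44],[0,0,-44]]}}

```text
time_s: 10.75
tool_pos: [0.44, 0.05, 0.0602]
eef_rot: [[-0.964, 0.264, 0.001], [0.264, 0.964, 0.0], [-0.001, 0.0, -1.0]]
wrist_force: [0.2, 0.3, 0.4]
opening: 0.057
grip_force: 0.0
```

```bash
python3 -c "
from plan import *
go((437.9,49.6,19,75.2))"
```

```text
tcp [440.   50.   60.2] closeyaw 74.7 tilt [ 0.001  0.    -1.   ] j1,j6 0.06 -1.25 t 10.8
(437.9, 49.6, 19, 75.2) dp [ 0.2  -0.09  4.12] turn z -0.5 norm 4.1
```

>>> {"api": "send_rows", "payload": {"dp": [[0.2,-0.1,1.5],[0.2,-0.1,3.5],[0.2,-0.1,4.1],[0.2,-0.1,4.1],[0.2,-0.1,4.1]], "turn": [[0,0,0],[0,0,0],[0,0,0],[0,0,0],[0,0,0]]}}

```text
time_s: 11.25
tool_pos: [0.4381, 0.0495, 0.0195]
eef_rot: [[-0.965, 0.262, 0.001], [0.262, 0.965, 0.0], [-0.001, 0.0, -1.0]]
wrist_force: [0.2, -0.7, -0.0]
opening: 0.0569
grip_force: 0.0
```

>>> {"api": "send_rows", "payload": {"claw": 255, "dp": [[0,0,0],[0,0,0],[0,0,0],[0,0,0],[0,0,-4],[0,0,-7],[0,0,-7],[0,0,-7]], "turn": [[0,0,0],[0,0,0],[0,0,0],[0,0,0],[0,0,0],[0,0,0],[0,0,0],[0,0,0]]}}

```text
time_s: 12.05
tool_pos: [0.438, 0.0495, 0.0895]
eef_rot: [[-0.965, 0.262, 0.002], [0.262, 0.965, 0.0], [-0.002, 0.001, -1.0]]
wrist_force: [-0.6, 0.0, -0.6]
opening: 0.0364
grip_force: 60.9
```

>>> {"api": "send_rows", "payload": {"dp": [[-22.1,-3.3,0],[-22.1,-3.3,0],[-22.1,-3.3,0],[-22.1,-3.3,0],[-22.1,-3.3,0],[-22.1,-3.3,0],[-22.1,-3.3,0],[-22.1,-3.3,0]], "turn": [[0,0,70.3],[0,0,70.3],[0,0,70.3],[0,0,70.3],[0,0,70.3],[0,0,70.3],[0,0,70.3],[0,0,70.3]]}}

```text
time_s: 12.85
tool_pos: [0.6404, -0.0402, 0.0856]
eef_rot: [[-0.099, 0.995, -0.005], [0.995, 0.099, 0.001], [0.001, -0.005, -1.0]]
wrist_force: [0.9, -0.8, -0.8]
opening: 0.0364
grip_force: 60.9
```

```bash
python3 -c "
from plan import *
go((643.8,-38.5,26,4.7))"
```

```text
tcp [640.4 -40.2  85.6] closeyaw 5.7 tilt [-0.005  0.001 -1.   ] j1,j6 -0.1 -0.2 t 12.8
(643.8, -38.5, 26, 4.7) dp [0.13 0.38 5.96] turn z 1.0 norm 6.0
```

>>> {"api": "send_rows", "payload": {"dp": [[0.1,0.2,0.5],[0.1,0.2,2],[0.1,0.2,4],[0.1,0.2,5.5],[0.1,0.2,6.2],[0.1,0.2,6.2],[0.1,0.2,6.2]], "turn": [[0,0,1],[0,0,1],[0,0,1],[0,0,1],[0,0,1],[0,0,1],[0,0,1]]}}

```text
time_s: 13.55
tool_pos: [0.6437, -0.0389, 0.0261]
eef_rot: [[-0.09, 0.996, -0.001], [0.996, 0.09, 0.0], [0.0, -0.001, -1.0]]
wrist_force: [0.3, -0.7, -0.9]
opening: 0.0365
grip_force: 60.9
```

>>> {"api": "send_rows", "payload": {"claw": 85, "dp": [[0,0,0],[0,0,0],[0,0,0],[0,0,-4],[0,0,-6],[0.1,-20.5,-7],[0.1,-20.5,-7],[0.1,-20.5,-7]], "turn": [[0,0,0],[0,0,0],[0,0,0],[0,0,0],[0,0,0],[0,0,-76],[0,0,-76],[0,0,-76]]}}

```text
time_s: 14.35
tool_pos: [0.4935, -0.0516, 0.0944]
eef_rot: [[-0.519, 0.855, 0.001], [0.855, 0.519, -0.0], [-0.001, 0.0, -1.0]]
wrist_force: [0.3, 0.1, 0.6]
opening: 0.0569
grip_force: 0.0
```

```bash
python3 -c "
from plan import *
go((438.8,-54.6,60,80.7))"
```

```text
tcp [493.5 -51.6  94.4] closeyaw 31.3 tilt [ 0.001 -0.    -1.   ] j1,j6 -0.15 -0.7 t 14.3
(438.8, -54.6, 60, 80.7) dp [ 2.58 -4.83  3.44] turn z -49.4 norm 6.5
```

>>> {"api": "send_rows", "payload": {"dp": [[2.6,-4.8,0],[2.6,-4.8,1],[2.6,-4.8,2],[2.6,-4.8,3.4],[2.6,-4.8,3.4],[2.6,-4.8,3.4],[2.6,-4.8,3.4],[2.6,-4.8,3.4]], "turn": [[0,0,-49.4],[0,0,-49.4],[0,0,-49.4],[0,0,-49.4],[0,0,-49.4],[0,0,-49.4],[0,0,-49.4],[0,0,-49.4]]}}

```text
time_s: 15.15
tool_pos: [0.4404, -0.0539, 0.0604]
eef_rot: [[-0.985, 0.172, 0.001], [0.172, 0.985, -0.0], [-0.001, -0.0, -1.0]]
wrist_force: [0.5, 0.8, 0.4]
opening: 0.0565
grip_force: 0.0
```

```bash
python3 -c "
from plan import *
go((438.8,-54.6,19,80.7),(563.6,70.3,19,4.7))"
```

```text
tcp [440.4 -53.9  60.4] closeyaw 80.1 tilt [ 0.001 -0.    -1.   ] j1,j6 -0.18 -1.58 t 15.2
(438.8, -54.6, 19, 80.7) dp [ 0.15 -0.1   4.14] turn z -0.6 norm 4.1
(563.6, 70.3, 19, 4.7) dp [-10.    14.35   4.15] turn z 75.4 norm 18.0
```

>>> {"api": "send_rows", "payload": {"dp": [[0.1,-0.1,1.5],[0.1,-0.1,3.5],[0.1,-0.1,4.1],[0.1,-0.1,4.1],[0.1,-0.1,4.1]], "turn": [[0,0,0],[0,0,0],[0,0,0],[0,0,0],[0,0,0]]}}

```text
time_s: 15.65
tool_pos: [0.4395, -0.0547, 0.0197]
eef_rot: [[-0.986, 0.17, 0.001], [0.17, 0.986, -0.0], [-0.001, 0.0, -1.0]]
wrist_force: [0.2, 0.6, 0.7]
opening: 0.0568
grip_force: 0.0
```

>>> {"api": "send_rows", "payload": {"claw": 255, "dp": [[0,0,0],[0,0,0],[0,0,0],[0,0,0],[0,0,-4],[0,0,-7],[0,0,-7],[0,0,-7]], "turn": [[0,0,0],[0,0,0],[0,0,0],[0,0,0],[0,0,0],[0,0,0],[0,0,0],[0,0,0]]}}

```text
time_s: 16.45
tool_pos: [0.4396, -0.0547, 0.0898]
eef_rot: [[-0.986, 0.169, 0.002], [0.169, 0.986, -0.0], [-0.002, -0.0, -1.0]]
wrist_force: [-1.1, -0.4, -0.7]
opening: 0.037
grip_force: 60.9
```

>>> {"api": "send_rows", "payload": {"dp": [[-10.1,14.4,0],[-10.1,14.4,0],[-10.1,14.4,0],[-10.1,14.4,0],[-10.1,14.4,0],[-10.1,14.4,0],[-10.1,14.4,0],[-10.1,14.4,0]], "turn": [[0,0,75.4],[0,0,75.4],[0,0,75.4],[0,0,75.4],[0,0,75.4],[0,0,75.4],[0,0,75.4],[0,0,75.4]]}}

```text
time_s: 17.25
tool_pos: [0.561, 0.0703, 0.0865]
eef_rot: [[-0.209, 0.978, -0.005], [0.978, 0.209, -0.0], [0.001, -0.005, -1.0]]
wrist_force: [-0.2, -0.8, -0.1]
opening: 0.0368
grip_force: 60.9
```

```bash
python3 -c "
from plan import *
print(ctrl.state()['opening'])
go((563.6,70.3,26,4.7),(428.9,-142.7,26,74.2))"
```

```text
0.03677468079990872
tcp [561.   70.3  86.5] closeyaw 12.1 tilt [-0.005 -0.    -1.   ] j1,j6 0.08 -0.13 t 17.2
(563.6, 70.3, 26, 4.7) dp [-0.06  0.28  6.05] turn z 7.4 norm 6.1
(428.9, -142.7, 26, 74.2) dp [-18.07 -17.35   6.12] turn z -62.1 norm 25.8
```

>>> {"api": "send_rows", "payload": {"dp": [[-0.1,0.1,0.5],[-0.1,0.1,2],[-0.1,0.1,4],[-0.1,0.1,5.5],[-0.1,0.1,6.2],[-0.1,0.1,6.2],[-0.1,0.1,6.2]], "turn": [[0,0,7.3],[0,0,7.3],[0,0,7.3],[0,0,7.3],[0,0,7.3],[0,0,7.3],[0,0,7.3]]}}

```text
time_s: 17.95
tool_pos: [0.5637, 0.0695, 0.0263]
eef_rot: [[-0.09, 0.996, -0.001], [0.996, 0.09, -0.0], [0.0, -0.001, -1.0]]
wrist_force: [-0.5, -0.9, -0.7]
opening: 0.0372
grip_force: 60.9
```

>>> {"api": "send_rows", "payload": {"claw": 85, "dp": [[0,0,0],[0,0,0],[0,0,0],[0,0,-4],[0,0,-7],[-20.1,-15.2,-7],[-20.1,-15.2,-7],[-20.1,-15.2,-7]], "turn": [[0,0,0],[0,0,0],[0,0,0],[0,0,0],[0,0,0],[0,0,-69.5],[0,0,-69.5],[0,0,-69.5]]}}

```text
time_s: 18.75
tool_pos: [0.4886, -0.0522, 0.0979]
eef_rot: [[-0.499, 0.866, 0.001], [0.866, 0.499, -0.0], [-0.001, 0.001, -1.0]]
wrist_force: [1.0, -0.3, -0.2]
opening: 0.057
grip_force: 0.0
```

```bash
python3 -c "
from plan import *
go((428.9,-142.8,60,74.2))"
```

```text
tcp [488.6 -52.2  97.9] closeyaw 29.9 tilt [ 0.001 -0.    -1.   ] j1,j6 -0.16 -0.68 t 18.8
(428.9, -142.8, 60, 74.2) dp [-4.86 -9.7   3.78] turn z -44.3 norm 11.5
```

>>> {"api": "send_rows", "payload": {"dp": [[-4.9,-9.7,0],[-4.9,-9.7,0],[-4.9,-9.7,2],[-4.9,-9.7,3.8],[-4.9,-9.7,3.8],[-4.9,-9.7,3.8],[-4.9,-9.7,3.8],[-4.9,-9.7,3.8]], "turn": [[0,0,-44.3],[0,0,-44.3],[0,0,-44.3],[0,0,-44.3],[0,0,-44.3],[0,0,-44.3],[0,0,-44.3],[0,0,-44.3]]}}

```text
time_s: 19.55
tool_pos: [0.429, -0.1418, 0.0595]
eef_rot: [[-0.96, 0.28, 0.0], [0.28, 0.96, -0.0], [-0.0, -0.0, -1.0]]
wrist_force: [0.2, 0.1, -0.6]
opening: 0.057
grip_force: 0.0
```

```bash
python3 -c "
from plan import *
go((428.9,-142.8,19,74.2),(573,-44.3,19,4.7))"
```

```text
tcp [ 429.  -141.8   59.5] closeyaw 73.7 tilt [ 0. -0. -1.] j1,j6 -0.37 -1.66 t 19.6
(428.9, -142.8, 19, 74.2) dp [-0.01 -0.1   4.05] turn z -0.5 norm 4.0
(573, -44.3, 19, 4.7) dp [-11.09  13.39   4.05] turn z 69.0 norm 17.8
```

>>> {"api": "send_rows", "payload": {"dp": [[0,-0.1,1.5],[0,-0.1,3.5],[0,-0.1,4],[0,-0.1,4],[0,-0.1,4]], "turn": [[0,0,0],[0,0,0],[0,0,0],[0,0,0],[0,0,0]]}}

```text
time_s: 20.05
tool_pos: [0.4291, -0.1427, 0.0198]
eef_rot: [[-0.96, 0.279, 0.001], [0.279, 0.96, -0.0], [-0.001, -0.0, -1.0]]
wrist_force: [0.7, 0.2, 0.2]
opening: 0.0575
grip_force: 0.0
```

>>> {"api": "send_rows", "payload": {"claw": 255, "dp": [[0,0,0],[0,0,0],[0,0,0],[0,0,0],[0,0,-4],[0,0,-7],[0,0,-7],[0,0,-7]], "turn": [[0,0,0],[0,0,0],[0,0,0],[0,0,0],[0,0,0],[0,0,0],[0,0,0],[0,0,0]]}}

```text
time_s: 20.85
tool_pos: [0.429, -0.1428, 0.0899]
eef_rot: [[-0.96, 0.279, 0.002], [0.279, 0.96, -0.001], [-0.002, -0.0, -1.0]]
wrist_force: [0.6, 0.1, -1.2]
opening: 0.0363
grip_force: 61.0
```

>>> {"api": "send_rows", "payload": {"dp": [[-11.1,13.5,0],[-11.1,13.5,0],[-11.1,13.5,0],[-11.1,13.5,0],[-11.1,13.5,0],[-11.1,13.5,0],[-11.1,13.5,0],[-11.1,13.5,0]], "turn": [[0,0,69],[0,0,69],[0,0,69],[0,0,69],[0,0,69],[0,0,69],[0,0,69],[0,0,69]]}}

```text
time_s: 21.65
tool_pos: [0.5709, -0.0435, 0.0865]
eef_rot: [[-0.097, 0.995, -0.005], [0.995, 0.097, 0.001], [0.001, -0.005, -1.0]]
wrist_force: [-0.2, -0.7, -0.6]
opening: 0.0369
grip_force: 61.0
```

```bash
python3 -c "
from plan import *
print(ctrl.state()['opening'])
go((573,-44.3,26,4.7))"
```

```text
0.03687065506164599
tcp [570.9 -43.5  86.5] closeyaw 5.6 tilt [-0.005  0.001 -1.   ] j1,j6 -0.12 -0.22 t 21.6
(573, -44.3, 26, 4.7) dp [-0.1   0.23  6.05] turn z 0.9 norm 6.1
```

>>> {"api": "send_rows", "payload": {"dp": [[-0.1,0.1,0.5],[-0.1,0.1,2],[-0.1,0.1,4],[-0.1,0.1,5.5],[-0.1,0.1,6.2],[-0.1,0.1,6.2],[-0.1,0.1,6.2]], "turn": [[0,0,1],[0,0,1],[0,0,1],[0,0,1],[0,0,1],[0,0,1],[0,0,1]]}}

```text
time_s: 22.35
tool_pos: [0.5737, -0.0448, 0.0266]
eef_rot: [[-0.086, 0.996, -0.001], [0.996, 0.086, 0.0], [0.0, -0.001, -1.0]]
wrist_force: [0.7, 0.4, -0.4]
opening: 0.0367
grip_force: 61.0
```

>>> {"api": "send_rows", "payload": {"claw": 85, "dp": [[0,0,0],[0,0,0],[0,0,0],[0,0,-4],[0,0,-9],[0,0,-13.4],[-8,-9,-13.4],[-12,-13,-13.4]], "turn": [[0,0,0],[0,0,0],[0,0,0],[0,0,0],[0,0,0],[0,0,0],[0,0,0],[0,0,0]]}}

```text
time_s: 23.15
tool_pos: [0.5078, -0.1188, 0.1643]
eef_rot: [[-0.089, 0.996, 0.006], [0.996, 0.089, -0.002], [-0.002, 0.006, -1.0]]
wrist_force: [0.4, -1.4, 0.1]
opening: 0.0568
grip_force: 0.0
```

```bash
cat > chk.py <<'E'
from plan import *
T=cam("top");W=cloud(T);im=T["pixels"].astype(int)
hsv=cv2.cvtColor(T["pixels"],cv2.COLOR_RGB2HSV)
def blobs(nm,m,z0,z1,rc=circ):
    m=(m&(W[...,2]>z0)&(W[...,2]<z1)&(W[...,0]>.25)&(abs(W[...,1])<.62)&(W[...,0]<.8)).astype(np.uint8)
    n,l,st,_=cv2.connectedComponentsWithStats(m,connectivity=8)
    for i in range(1,n):
        if st[i,4]>25: P=W[l==i];print(nm,st[i,4],rc(P),np.median(P[:,2]).round(3))
H=hsv[...,0];s=hsv[...,1]
blobs("orange",(H>4)&(H<17)&(s>150),.095,.115)
blobs("red",((H<5)|(H>172))&(s>120),.03,.05,rect)
blobs("blue",(H>100)&(H<125)&(s>100),.03,.05,rect)
blobs("yellow",(H>18)&(H<30)&(s>130),.03,.05,rect)
blobs("cantop",(W[...,1]<0)|(abs(W[...,0]-.48)<.1),.08,.094)
E
python3 -c "
from chk import *
go((381,-263.5,160,4.7))"
```

```text
orange 89 (array([581.3, 216.3]), 13.4) 0.105
orange 109 (array([ 380.6, -263.4]), 14.8) 0.105
red 418 (array([641.3, -40.6]), array([86.3, 37.6]), -86.3) 0.042
blue 328 (array([571. , -38.9]), array([70. , 35.8]), -83.9) 0.042
yellow 485 (array([633. ,  75.1]), array([87.8, 39.3]), -84.9) 0.042
yellow 483 (array([561.9,  68.4]), array([87.6, 38.6]), -84.6) 0.042
cantop 296 (array([ 580.5, -411.5]), 26.8) 0.087
cantop 33 (array([566.3, 501. ]), 19.3) 0.087
cantop 85 (array([ 539.3, -557.1]), 34.8) 0.087
cantop 44 (array([ 532. , -530.1]), 34.6) 0.085
tcp [ 500.9 -123.4  162. ] closeyaw 4.9 tilt [-0.003 -0.004 -1.   ] j1,j6 -0.29 -0.37 t 23.2
(381, -263.5, 160, 4.7) dp [-12.93 -13.15   0.3 ] turn z 0.2 norm 18.4
```

Blocks all sit flat in separate bays (tops at 42 mm). Next is pylon B.

>>> {"api": "send_rows", "payload": {"claw": 0, "dp": [[-12.9,-13.2,0.3],[-12.9,-13.2,0.3],[-12.9,-13.2,0.3],[-12.9,-13.2,0.3],[-12.9,-13.2,0.3],[-12.9,-13.2,0.3]], "turn": [[0,0,0],[0,0,0],[0,0,0],[0,0,0],[0,0,0],[0,0,0]]}}

```text
time_s: 23.8
tool_pos: [0.3853, -0.2584, 0.1583]
eef_rot: [[-0.083, 0.997, 0.001], [0.997, 0.083, 0.0], [0.0, 0.001, -1.0]]
wrist_force: [0.6, 0.2, -0.3]
opening: 0.0859
grip_force: 0.0
```

```bash
python3 -c "
from plan import *
go((381,-263.5,56,4.7),(621,-185.9,56,4.7))"
```

```text
tcp [ 385.3 -258.4  158.3] closeyaw 4.7 tilt [ 0.001  0.    -1.   ] j1,j6 -0.64 -0.73 t 23.8
(381, -263.5, 56, 4.7) dp [-0.48 -0.48 10.23] turn z 0.0 norm 10.3
(621, -185.9, 56, 4.7) dp [ 5.27 24.08 10.25] turn z 0.0 norm 26.7
```

>>> {"api": "send_rows", "payload": {"dp": [[-0.5,-0.5,0],[-0.5,-0.5,3],[-0.5,-0.5,8],[-0.5,-0.5,10.2],[-0.5,-0.5,10.2],[-0.5,-0.5,10.2]], "turn": [[0,0,0],[0,0,0],[0,0,0],[0,0,0],[0,0,0],[0,0,0]]}}

```text
time_s: 24.4
tool_pos: [0.3816, -0.2629, 0.0564]
eef_rot: [[-0.087, 0.996, -0.0], [0.996, 0.087, 0.0], [0.0, -0.0, -1.0]]
wrist_force: [-0.5, -0.0, 0.7]
opening: 0.0857
grip_force: 0.0
```

>>> {"api": "send_rows", "payload": {"claw": 255, "dp": [[0,0,0],[0,0,0],[0,0,0],[0,0,0],[0,0,0],[0,0,0],[0,0,0],[0,0,-3.8]], "turn": [[0,0,0],[0,0,0],[0,0,0],[0,0,0],[0,0,0],[0,0,0],[0,0,0],[0,0,0]]}}

```text
time_s: 25.2
tool_pos: [0.377, -0.2605, 0.0899]
eef_rot: [[-0.085, 0.996, -0.009], [0.996, 0.085, 0.007], [0.008, -0.008, -1.0]]
wrist_force: [-0.3, 0.6, -1.4]
opening: 0.0288
grip_force: 59.6
```

>>> {"api": "send_rows", "payload": {"dp": [[5.7,24.6,0],[5.7,24.6,0],[5.7,24.6,0],[5.7,24.6,0],[5.7,24.6,0],[5.7,24.6,0],[5.7,24.6,0],[5.7,24.6,0]], "turn": [[0,0,0],[0,0,0],[0,0,0],[0,0,0],[0,0,0],[0,0,0],[0,0,0],[0,0,0]]}}

```text
time_s: 26.0
tool_pos: [0.6195, -0.1857, 0.0931]
eef_rot: [[-0.085, 0.996, -0.003], [0.996, 0.085, 0.001], [0.001, -0.003, -1.0]]
wrist_force: [-1.0, 0.2, -2.0]
opening: 0.0289
grip_force: 60.3
```

```bash
python3 -c "
from plan import *
print(ctrl.state()['opening'],ctrl.state()['wrist_force'])
go((621,-185.9,56,4.7))"
```

```text
0.028892585536482635 [-0.97836742  0.1960242  -2.03853311]
tcp [ 619.5 -185.7   93.1] closeyaw 4.9 tilt [-0.003  0.001 -1.   ] j1,j6 -0.33 -0.41 t 26.0
(621, -185.9, 56, 4.7) dp [-0.04  0.16  3.71] turn z 0.2 norm 3.7
```

>>> {"api": "send_rows", "payload": {"dp": [[0,0.1,1],[0,0.1,3],[0,0.1,3.8],[0,0.1,3.8],[0,0.1,3.8]], "turn": [[0,0,0],[0,0,0],[0,0,0],[0,0,0],[0,0,0]]}}

```text
time_s: 26.5
tool_pos: [0.6205, -0.1862, 0.0568]
eef_rot: [[-0.084, 0.996, -0.002], [0.996, 0.084, 0.0], [0.0, -0.002, -1.0]]
wrist_force: [-3.2, -0.5, 4.5]
opening: 0.0289
grip_force: 60.7
```

>>> {"api": "send_rows", "payload": {"claw": 0, "dp": [[0,0,0],[0,0,0],[0,0,0],[0,0,0],[0,0,-3],[0,0,-7],[0,0,-10],[0,0,-10]], "turn": [[0,0,0],[0,0,0],[0,0,0],[0,0,0],[0,0,0],[0,0,0],[0,0,0],[0,0,0]]}}

```text
time_s: 27.3
tool_pos: [0.6262, -0.1869, 0.1627]
eef_rot: [[-0.085, 0.996, 0.01], [0.996, 0.085, -0.003], [-0.004, 0.01, -1.0]]
wrist_force: [0.4, 0.3, -0.1]
opening: 0.0852
grip_force: 0.0
```

>>> {"api": "send_rows", "payload": {"dp": [[-22.1,-5.9,0],[-22.1,-5.9,0],[-22.1,-5.9,0],[-22.1,-5.9,0],[-22.1,-5.9,0],[-22.1,-5.9,0],[-22.1,-5.9,0]], "turn": [[0,0,0],[0,0,0],[0,0,0],[0,0,0],[0,0,0],[0,0,0],[0,0,0]]}}

```text
time_s: 28.0
tool_pos: [0.5815, -0.411, 0.1548]
eef_rot: [[-0.084, 0.997, -0.001], [0.997, 0.084, 0.002], [0.002, -0.001, -1.0]]
wrist_force: [0.6, 0.0, 0.2]
opening: 0.0854
grip_force: 0.0
```

```bash
python3 -c "
from plan import *
T=cam('side');save(T,'pics/s1.png')
go((580.4,-411,50,4.7))"
```

```text
tcp [ 581.9 -410.   155. ] closeyaw 4.9 tilt [-0.001  0.002 -1.   ] j1,j6 -0.65 -0.73 t 28.1
(580.4, -411, 50, 4.7) dp [-0.11 -0.15 10.5 ] turn z 0.2 norm 10.5
```

View pics/s1.png

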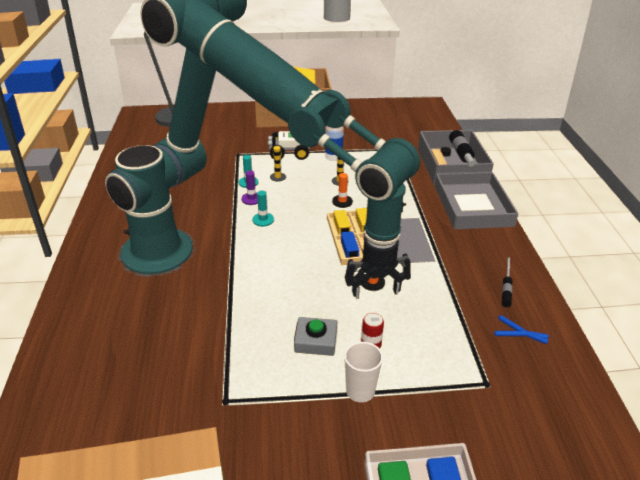

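Side view: the blocks are in the rack (350,235), pylon A stands at (342,190), pylon B is behind the gripper at (373,283), and the can is at (372,330). Grasping the can next.

>>> {"api": "send_rows", "payload": {"dp": [[-0.1,-0.1,3],[-0.1,-0.1,7],[-0.1,-0.1,10.4],[-0.1,-0.1,10.4],[-0.1,-0.1,10.4]], "turn": [[0,0,0],[0,0,0],[0,0,0],[0,0,0],[0,0,0]]}}

```text
time_s: 28.55
tool_pos: [0.5813, -0.41, 0.0516]
eef_rot: [[-0.087, 0.996, -0.002], [0.996, 0.087, 0.002], [0.002, -0.002, -1.0]]
wrist_force: [0.1, 0.4, 0.2]
opening: 0.0855
grip_force: 0.0
```

>>> {"api": "send_rows", "payload": {"claw": 255, "dp": [[0,0,0],[0,0,0],[0,0,0],[0,0,0],[0,0,0],[0,0,-4],[0,0,-6],[0,0,-6]], "turn": [[0,0,0],[0,0,0],[0,0,0],[0,0,0],[0,0,0],[0,0,0],[0,0,0],[0,0,0]]}}

```text
time_s: 29.35
tool_pos: [0.5842, -0.4142, 0.1179]
eef_rot: [[-0.085, 0.996, 0.008], [0.996, 0.085, -0.006], [-0.006, 0.007, -1.0]]
wrist_force: [-0.7, 0.5, -1.2]
opening: 0.0509
grip_force: 63.9
```

```bash
python3 -c "
from plan import *
print(ctrl.state()['opening'],ctrl.state()['wrist_force'])
go((481.4,367.3,110,78.7))"
```

```text
0.05086412715187334 [-0.68555131  0.48878837 -1.19531239]
tcp [ 584.2 -414.2  117.9] closeyaw 4.9 tilt [ 0.008 -0.006 -1.   ] j1,j6 -0.65 -0.74 t 29.4
(481.4, 367.3, 110, 78.7) dp [78.74 -3.6   0.26] turn z -73.8 norm 78.8
```

>>> {"api": "send_rows", "payload": {"dp": [[26.6,-5.9,0],[26.6,-5.9,0],[26.6,-5.9,0],[26.6,-5.9,0],[26.6,-5.9,0],[78.3,-3.3,0],[78.3,-3.3,0],[78.3,-3.3,0]], "turn": [[0,0,0],[0,0,0],[0,0,0],[0,0,0],[0,0,0],[0,0,-73.8],[0,0,-73.8],[0,0,-73.8]]}}

```text
time_s: 30.15
tool_pos: [0.4983, -0.0217, 0.1112]
eef_rot: [[-0.515, 0.857, -0.001], [0.857, 0.515, 0.0], [0.001, -0.001, -1.0]]
wrist_force: [1.0, 0.5, -2.3]
opening: 0.051
grip_force: 63.8
```

```bash
python3 -c "
from plan import *
print(ctrl.state()['opening'])
go((481.4,367.3,110,78.7))"
```

```text
0.050990189428012866
tcp [498.3 -21.7 111.2] closeyaw 31.0 tilt [-0.001  0.    -1.   ] j1,j6 -0.09 -0.63 t 30.1
(481.4, 367.3, 110, 78.7) dp [34.22 18.57  0.14] turn z -47.7 norm 38.9
```

>>> {"api": "send_rows", "payload": {"dp": [[34.2,18.6,0.1],[34.2,18.6,0.1],[34.2,18.6,0.1],[34.2,18.6,0.1],[34.2,18.6,0.1],[34.2,18.6,0.1],[34.2,18.6,0.1],[34.2,18.6,0.1]], "turn": [[0,0,-47.7],[0,0,-47.7],[0,0,-47.7],[0,0,-47.7],[0,0,-47.7],[0,0,-47.7],[0,0,-47.7],[0,0,-47.7]]}}

```text
time_s: 30.95
tool_pos: [0.484, 0.3679, 0.11]
eef_rot: [[-0.98, 0.2, -0.001], [0.2, 0.98, -0.0], [0.001, -0.0, -1.0]]
wrist_force: [0.9, -0.0, -1.9]
opening: 0.051
grip_force: 63.8
```

>>> {"api": "send_rows", "payload": {"dp": [[0,0,0],[0,0,0]], "turn": [[0,0,0],[0,0,0]]}}

```text
time_s: 31.15
tool_pos: [0.4841, 0.3657, 0.1098]
eef_rot: [[-0.98, 0.199, -0.002], [0.199, 0.98, -0.002], [0.001, -0.002, -1.0]]
wrist_force: [-0.1, -0.3, -1.9]
opening: 0.0514
grip_force: 63.9
```

```bash
python3 -c "
from plan import *
go((481.4,367.3,52.5,78.7))"
```

```text
tcp [484.1 365.7 109.8] closeyaw 78.5 tilt [-0.002 -0.002 -1.   ] j1,j6 0.61 -0.76 t 31.1
(481.4, 367.3, 52.5, 78.7) dp [0.29 0.11 5.73] turn z -0.2 norm 5.7
```

>>> {"api": "send_rows", "payload": {"dp": [[0.3,0.1,0],[0.3,0.1,2],[0.3,0.1,4.5],[0.3,0.1,5.8],[0.3,0.1,5.8],[0.3,0.1,5.8]], "turn": [[0,0,0],[0,0,0],[0,0,0],[0,0,0],[0,0,0],[0,0,0]]}}

```text
time_s: 31.75
tool_pos: [0.4829, 0.3648, 0.0548]
eef_rot: [[-0.979, 0.203, -0.0], [0.203, 0.979, -0.002], [-0.0, -0.002, -1.0]]
wrist_force: [-1.7, -4.4, 8.3]
opening: 0.0512
grip_force: 65.0
```

>>> {"api": "send_rows", "payload": {"claw": 0, "dp": [[0,0,0],[0,0,0],[0,0,0],[0,0,0],[0,0,-3],[0,0,-7],[0,0,-11],[0,0,-15]], "turn": [[0,0,0],[0,0,0],[0,0,0],[0,0,0],[0,0,0],[0,0,0],[0,0,0],[0,0,0]]}}

```text
time_s: 32.55
tool_pos: [0.4821, 0.367, 0.2043]
eef_rot: [[-0.979, 0.201, -0.001], [0.201, 0.979, -0.0], [0.001, -0.0, -1.0]]
wrist_force: [0.3, 0.5, -0.2]
opening: 0.0848
grip_force: 0.0
```

>>> {"api": "send_rows", "payload": {"dp": [[0,-40,0],[0,-40,0],[0,-40,0],[0,-40,0],[0,-40,0],[0,-40,0],[0,-40,0],[0,-40,0]], "turn": [[0,0,0],[0,0,0],[0,0,0],[0,0,0],[0,0,0],[0,0,0],[0,0,0],[0,0,0]], "claw": 255}}

```text
time_s: 33.35
tool_pos: [0.4011, -0.0262, 0.2034]
eef_rot: [[-0.98, 0.201, 0.001], [0.201, 0.98, -0.0], [-0.001, 0.0, -1.0]]
wrist_force: [1.0, -0.9, -0.5]
opening: -0.0001
grip_force: 0.0
```

```bash
python3 -c "
from chk import *
save(T,'pics/t2.png')
go((445.5,-392.8,120,78.7))"
```

```text
orange 108 (array([ 619.1, -185.1]), 14.9) 0.104
orange 91 (array([581.9, 216.3]), 13.8) 0.105
red 413 (array([640.7, -39.4]), array([83.4, 37. ]), -85.3) 0.042
blue 421 (array([571.5, -45.4]), array([84.1, 36. ]), -84.6) 0.042
yellow 487 (array([633. ,  75.1]), array([87.7, 40.2]), -84.4) 0.042
yellow 491 (array([561.7,  68.4]), array([88.1, 39.9]), -85.1) 0.042
cantop 38 (array([566.5, 504.6]), 22.8) 0.086
cantop 66 (array([ 549.9, -563.3]), 31.8) 0.087
cantop 40 (array([ 524.5, -532.1]), 32.3) 0.086
cantop 310 (array([480.1, 362. ]), 26.8) 0.087
tcp [399.5 -33.3 203.3] closeyaw 78.1 tilt [-0.001 -0.006 -1.   ] j1,j6 -0.14 -1.5 t 33.4
(445.5, -392.8, 120, 78.7) dp [-11.9  -34.17   8.55] turn z -0.6 norm 37.2
```

View pics/t2.png

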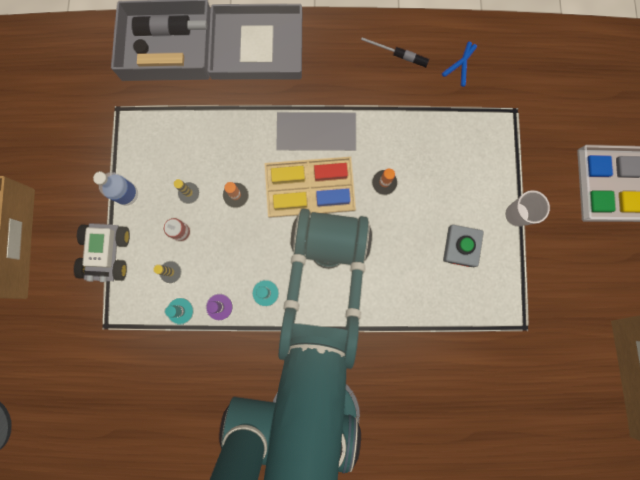

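Top view: the can is between the posts at (176,229), both pylons are off the rack ends at (235,194) and (385,181), and four blocks are in four bays. Offsets are about 5 mm, within tolerance. Now the button.

>>> {"api": "send_rows", "payload": {"claw": 255, "dp": [[-11.9,-34.2,8.5],[-11.9,-34.2,8.5],[-11.9,-34.2,8.5],[-11.9,-34.2,8.5],[-11.9,-34.2,8.5],[-11.9,-34.2,8.5],[-11.9,-34.2,8.5],[-11.9,-34.2,8.5]], "turn": [[0,0,0],[0,0,0],[0,0,0],[0,0,0],[0,0,0],[0,0,0],[0,0,0],[0,0,0]]}}

```text
time_s: 34.2
tool_pos: [0.4495, -0.3872, 0.1169]
eef_rot: [[-0.979, 0.204, -0.0], [0.204, 0.979, -0.001], [0.0, -0.001, -1.0]]
wrist_force: [0.1, 0.2, 0.1]
opening: 0.0
grip_force: 0.0
```

>>> {"api": "send_rows", "payload": {"dp": [[0,0,0],[0,0,0]], "turn": [[0,0,0],[0,0,0]]}}

```text
time_s: 34.4
tool_pos: [0.4493, -0.3832, 0.1176]
eef_rot: [[-0.979, 0.202, -0.001], [0.202, 0.979, 0.002], [0.001, 0.001, -1.0]]
wrist_force: [-0.1, 0.3, 0.4]
opening: 0.0002
grip_force: 0.0
```

```bash
python3 -c "
from chk import *
go((445.5,-392.8,70,78.7))"
```

```text
orange 102 (array([ 618.2, -185.2]), 14.4) 0.105
orange 91 (array([582.7, 216.8]), 14.4) 0.105
red 409 (array([640.8, -39.4]), array([83.7, 36.9]), -84.8) 0.042
blue 390 (array([571.6, -45.7]), array([83.1, 34.6]), -84.1) 0.042
yellow 485 (array([633. ,  75.1]), array([87.7, 39. ]), -84.8) 0.042
yellow 481 (array([562. ,  68.4]), array([87.5, 39. ]), -85.3) 0.042
cantop 49 (array([ 552.5, -569.7]), 26.2) 0.088
cantop 305 (array([480.5, 362.7]), 27.1) 0.087
tcp [ 449.4 -382.6  117.9] closeyaw 78.4 tilt [-0.001  0.001 -1.   ] j1,j6 -0.75 -2.12 t 34.5
(445.5, -392.8, 70, 78.7) dp [ 0.17 -1.08  4.79] turn z -0.3 norm 4.9
```

>>> {"api": "send_rows", "payload": {"dp": [[0.2,-1.1,1],[0.2,-1.1,4],[0.2,-1.1,5.2],[0.2,-1.1,5.2],[0.2,-1.1,5.2]], "turn": [[0,0,0],[0,0,0],[0,0,0],[0,0,0],[0,0,0]]}}

```text
time_s: 34.95
tool_pos: [0.4453, -0.3936, 0.0663]
eef_rot: [[-0.98, 0.201, -0.0], [0.201, 0.98, 0.0], [0.0, 0.0, -1.0]]
wrist_force: [0.2, -0.1, 0.7]
opening: -0.0001
grip_force: 0.0
```

>>> {"api": "send_rows", "payload": {"dp": [[0,0,0.2],[0,0,0.4],[0,0,0.6],[0,0,0.6]], "turn": [[0,0,0],[0,0,0],[0,0,0],[0,0,0]]}}

```text
time_s: 35.35
tool_pos: [0.4459, -0.3945, 0.0609]
eef_rot: [[-0.979, 0.202, 0.001], [0.202, 0.979, -0.001], [-0.001, -0.001, -1.0]]
wrist_force: [0.7, 0.2, 1.9]
opening: -0.0002
grip_force: 1.0
```

>>> {"api": "send_rows", "payload": {"dp": [[0,0,0.2],[0,0,0.4],[0,0,0.5],[0,0,0.5]], "turn": [[0,0,0],[0,0,0],[0,0,0],[0,0,0]]}}

```text
time_s: 35.75
tool_pos: [0.4459, -0.3946, 0.0561]
eef_rot: [[-0.979, 0.202, 0.001], [0.202, 0.979, -0.001], [-0.001, -0.001, -1.0]]
wrist_force: [0.1, -0.1, 4.6]
opening: 0.0
grip_force: 2.9
```

>>> {"api": "send_rows", "payload": {"dp": [[0,0,0.1],[0,0,0.2],[0,0,0.2],[0,0,0.2]], "turn": [[0,0,0],[0,0,0],[0,0,0],[0,0,0]]}}

```text
time_s: 36.15
tool_pos: [0.446, -0.3946, 0.0559]
eef_rot: [[-0.979, 0.202, 0.001], [0.202, 0.979, -0.001], [-0.001, -0.001, -1.0]]
wrist_force: [-3.6, 2.5, 15.4]
opening: -0.0
grip_force: 8.0
```

Bottomed out: 15 N with no further travel. Hold briefly, retreat, and check the scene.

>>> {"api": "send_rows", "payload": {"dp": [[0,0,0],[0,0,0],[0,0,-2],[0,0,-6],[0,0,-10],[0,0,-14],[0,0,-14],[0,0,-14]], "turn": [[0,0,0],[0,0,0],[0,0,0],[0,0,0],[0,0,0],[0,0,0],[0,0,0],[0,0,0]]}}

```text
time_s: 36.95
tool_pos: [0.4456, -0.3944, 0.1942]
eef_rot: [[-0.979, 0.202, 0.001], [0.202, 0.979, -0.001], [-0.002, -0.001, -1.0]]
wrist_force: [-0.1, 0.7, -0.4]
opening: -0.0003
grip_force: 0.0
```

```bash
python3 -c "
from chk import *
S=cam('side');save(S,'pics/s3.png')
print(ctrl.state()['tool_pos'],ctrl.state()['wrist_force'])"
```

```text
orange 102 (array([ 618.2, -184.8]), 14.8) 0.104
orange 90 (array([581.7, 216.6]), 13.6) 0.106
red 412 (array([641.8, -39.3]), array([83.6, 36.7]), -84.5) 0.042
blue 395 (array([572. , -45.9]), array([83.9, 35.1]), -85.8) 0.042
yellow 486 (array([632.9,  75. ]), array([87.6, 41.2]), -84.7) 0.042
yellow 483 (array([562. ,  68.3]), array([87.4, 39.9]), -85.4) 0.042
cantop 34 (array([566.5, 503.2]), 21.8) 0.087
cantop 305 (array([480.5, 362.4]), 26.4) 0.087
[ 0.44424759 -0.39307479  0.19129505] [-0.68249046 -0.12802947 -0.73956201]
```

View pics/s3.png

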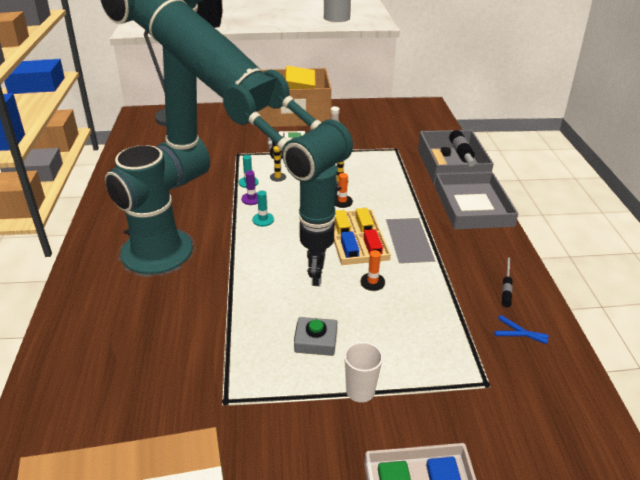

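The final view shows four blocks in the rack (358,233), pylons upright at (342,190) and (373,270), and the button up at (316,327). Positions are unchanged, so I am handing in.

```bash
python3 -c "
from workcell import ctrl
print(ctrl.hand_in())"
```

```text
the job is handed in; nothing more can be done
None
```

The job is handed in: four blocks lie flat in separate bays, the can is about 5 mm from the gate midpoint, each pylon is within about 6 mm of its spot, and the button was pressed to its stop (15 N) and looked up again; the hand-in gave no verdict.

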